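# Release the eccentric lock of a doweling jig and feed the offcut to its stop

## Robot

A 7-joint arm with a two-finger parallel gripper is mounted at the origin on the work surface; the furniture and walls round the work are solid. World frame = base frame: x ahead of the robot, y to its left, z up, the work surface at z = 0. Lengths are in m, angles in rad, forces in N, time in s.
With the tool pointing down it reaches from about 0.4 to 0.875 m from the base axis. Payload 19.3 kg.
Tool frame: the origin (TCP) lies where the fingers leave the gripper's body, on its centre line; the fingertips stand bot.tip_reach ahead of it and the grasp point (between the pads) lies 54 mm ahead of it (bot.tip_reach is the distance from the TCP to the fingertips, in m); z points along the fingers, y is the line along which they close (so a half turn about z gives the same grasp; the last joint's range is limited). The gripper opens to 85 mm and grips with 20 to 120 N. Pads are 22 mm wide; open, the fingers measure 114 mm over their backs; the gripper's body (76 mm by 85 mm) begins 54 mm behind the grasp point. The pads swing forward as they close: fully open they stand 13 mm farther back than shut.
Start: joints at [1.16, 0.521, -0.036, 1.599, 0.021, 1.021, -0.113], TCP at [0.209, -0.589, 0.304] pointing down, gripper open.
Joint ranges: [-2.91, 2.91], [-0.3, 2.13], [-1.5, 1.42], [0.17, 2.43], [-1.26, 4.41], [0.16, 1.93], [-2.52, 2.52]. Speed limits (rad/s): [1.89, 1.89, 2.39, 2.39, 3.01, 3.01, 3.01].

## Interface

Orientations are given as [roll, pitch, yaw] about the fixed x, y, z axes, in that order (R = Rz(yaw) Ry(pitch) Rx(roll)).
In Python, from workcell import bot gives the robot as it stands. The module is installed in compiled form; this text tells all that it offers.
- The arm moves only by the shell command python3 -m jog 'ROWS' [FORCE]. ROWS is JSON, a list that holds one entry, the list of rows, each a list of 7 numbers: the shift along the tool's x, y, z in mm, then the turn, a rotation vector about the tool's x, y, z in rad, then the opening, from 0 (shut) to 1 (fully open). In form: [[[tx, ty, tz, wx, wy, wz, fingers], ...]]. A call has 1 to 5 rows; each row shifts and turns the commanded pose from where the row before left it, along the tool's axes as they then stand; what a row does not reach is not made up. A row lasts 1/10 s, in which the tool goes at most 50 mm and 8.59 degrees, less where a joint would pass 70% of its speed; a pose out of reach is approached as far as the arm can. A call is refused whole if a number of a shift passes 50 or a number of a turn 0.15, either way. A call with a gripper value outside its range is refused whole. The fingers move at their own pace and stop on an object; FORCE is the grip in N (left out, the last holds). Time passes only in rows, so rows that do not move let the fingers close. It gives the time, the measured TCP pose, the force, the opening and the grip force at its end, in the units of the state.
- bot.observe(): the state, without advancing time (a new reading comes with each control period).
- bot.grab_frame(name): name is "side" or "top" or "wrist"; returns a dict with "img" (420x560x3 uint8, red, green, blue), "intrinsics" (3x3 intrinsics, pixels), "R" (3x3) and "t" (3): a world point X has camera coordinates R X + t; the wrist camera has in their place "tool_from_camera" (4x4, takes a point from camera to tool coordinates, whose origin is the TCP and whose axes are the flange's). Camera axes: x right, y down, z forward; pixel columns grow to the right and rows downward; lengths in m; the calibration is good to about 2 mm. A picture is of the moment at which its call begins: read the wrist's pose just before it. There is no depth.
- bot.job_done(): hands the job in; it is judged then, once.
Trained networks look in a picture, given as the dict that the camera call returned (one of the last four; its "shot" number tells which), for a name from the list of things; names that differ only in an ending like _2 or _b are one class to them, and where a whole thing is asked for, a point or a joint stands for the part that bears it (a point fixed in the world has none). Each returns a list of dicts, best first, with "conf" (0 to 1); they miss things now and then, are a little off and sometimes report something else, mostly with a low value. They report only what shows in the picture. A call takes as long as a camera call.
- bot.trace(query, picture): "region" (420x560 bool, what is visible of it).
- bot.spot_point(query, picture): "xyz" ([x, y, z] in m, in world coordinates, good to about 4 mm: a listed point, or the origin of a listed thing).
The state is a dict: "clock": time; "qpos": joint angles; "qd": joint speeds; "joint_efforts": joint torques, N m; "position": TCP position; "tool_rot": TCP orientation; "force": force on the tool from outside, world axes, zero at the start; "moment": the same for the moment, N m; "grip_width": finger opening in m; "finger_force": force on a finger pad.
Only numpy, scipy, OpenCV 4.12 (cv2) and the standard library are available. Lean on these libraries where they do the work, as an engineer would, in place of code of your own. Each camera call takes 0.05 s, during which the arm holds its last target. There are 200 camera calls.

## Task

On the doweling jig, push the red pin of the cam lever clockwise (seen from above) all the way round to its far stop, so that the cam's low side faces the wooden slide; only then push the slide forward from behind until the offcut sits square and fully home against the aluminium end stop. Use the fingers only to push: grasp and lift nothing, do not touch the offcut itself, and leave everything else on the table where it is.

Things in the scene. Friction and masses are not known exactly. Their poses are not given: they have to be found in the camera images.
- jig: Fixed doweling jig; origin: centre of its underside; x = feed direction (towards the end stop), y left, z up. Plywood base 15 mm thick: track board x -135..135, y -90..0 mm; cam board x -90..85, y 0..95 mm. Track along x at y = -45 mm between dark rails (tops z = 27 mm, 59 mm apart). Aluminium end stop with brass bushings at x = 118..133 mm, z to 55 mm. Cam pivot at x -10, y 12 mm.
- stop_face (a point): Point on the end stop's inner face (which the offcut must meet), on the track's centre line at the height of the offcut's centre; axes as the jig's. An offcut that is home has its centre 60 mm behind this point (x = -60 mm in this frame).
- cam_pivot (a point): Point on the cam's vertical pivot axis, 56 mm above the table. The cam: a steel disc, radius 30 mm, z = 36 to 50 mm, centre 14 mm off the pivot; high side (red dot) 44 mm, low side (green dot) 16 mm from the pivot. The slide's side passes 28 mm from the pivot: the high side stands in its way, the low side does not.
- cam_pin (a point): Middle of the red upright pin at the end of the cam's lever: 16 mm diameter, 56 to 96 mm above the table, 65 mm from the pivot. The lever under it is 14 mm wide, its top 57 mm above the table. Seen from above, anticlockwise from the jig's x axis, the pin stands at 140 degrees at cam value 0 and at -15 degrees at 2.7.
- cam (a joint): Cam angle, rad, growing clockwise seen from above; stops at 0 and 2.7. 0: high side faces the slide (locked). 2.7: low side faces it (released); from 2.4 it counts as low. Stays where it is left; about 2 N at the pin turns it. Starts 0 to 0.4. A slide pushed against the locked cam only jams against it (the cam does not open).
- follower (a joint): Travel of the wooden slide in m towards the end stop, 0 = fully back. With the cam locked it jams at 0.010 to 0.016. It has the offcut home at 0.050 (mechanical end 0.058). Starts 0 to 0.004. About 3 N of friction; stays where it is left.
- push_face (a point): Middle of the orange pad on the rear face of the slide's upright push plate, to be pushed along the jig's +x. Pad 50 mm wide; plate 58 mm wide, 14 mm thick, its top 90 mm above the table; this point 66 mm above the table. The slide is 65 mm long; its low front part is 52 mm tall (from the table).
- offcut_center (a point): Centre of the loose hardwood offcut, 120 mm long (along the track), 50 mm wide, 18 mm thick, lying flat on the base between the rails ahead of the slide, 24 mm above the table; the cam passes 3 mm above it. 70 g.
- offcut: The same offcut; origin at the middle of its underside, its y axis along its length.
- tape_measure: Bystander, loose, to be left alone: yellow tape measure, 37x77x62 mm. Origin at the middle of its underside.
- sanding_block: Bystander, loose, to be left alone: grey sanding block, 60x103x34 mm. Origin at the middle of its underside.
- screwdriver: Bystander, loose, to be left alone: screwdriver with a red handle, 223 mm long, lying flat. Origin at the middle of its underside.
- pencil_1: Bystander, loose, to be left alone: yellow carpenter's pencil, 177 mm long. Origin at the middle of its underside.
- dowel: Bystander, loose, to be left alone: pale beech strip, 19x200x17 mm. Origin at the middle of its underside.
- f_clamp_2: Obstacle, fixed: tall F clamp whose upright steel bar (about 26x96 mm in plan, up to about 0.57 m above the table) stands at the far edge, holding down a long wooden beam that crosses the table from it to the robot's right-hand near side. Swing the arm round it on the robot's side.

How it is judged:
On the way, in this order (a step that is already met when the one before it is completed fails the run):
1. the cam is turned to its low side (past 2.4 rad) while the slide is still back (under 20 mm) (value of joint cam above 2.4 rad and value of joint follower below 0.02 m), for 0.2 s.
2. the slide has pushed the offcut home against the end stop, the cam still low (value of joint cam above 2.4 rad and x of offcut_center in the frame of stop_face above -0.064 m and angle between the y axis of offcut and the x axis of jig, either way round below 0.06 rad and value of joint follower above 0.045 m), for 0.2 s.
At the end, for the whole second after the job is handed in: The cam is at its low side (over 2.4 rad), the slide stands forward (over 45 mm), and the offcut lies flat and at rest, its end within 4 mm of the end stop and square to it within 0.06 rad (all of step 2 and linear speed of offcut below 0.01 m/s and z of offcut_center in the frame of stop_face below 0.004 m and velocity of joint follower below 0.01 m/s); the robot touches nothing.
It fails at once if the slide is forced forward (over 20 mm) while the cam is not low (under 2.2 rad) (value of joint follower above 0.02 m and value of joint cam below 2.2 rad).
It fails at once if the robot touches the offcut (over 1 N) (contact force between any of the arm, the fingers and offcut above 1 N).
It fails at once if the offcut is lifted by more than 10 mm (z of offcut_center in the frame of stop_face above 0.01 m).
It fails at once if a bystander is moved by more than 20 mm (distance of any of tape_measure, sanding_block, screwdriver, pencil_1, dowel from where it was at the start of the episode above 0.02 m).
It also fails if it takes over 51 s, if anything falls off the work surface, if the arm or the gripper's body presses on something with over 40 N, if the wrist force passes 120 N, or if a joint passes its speed limit or range.

## Working session

There is one attempt and no reset: what is moved stays moved. The work goes in short steps, Python scripts to look and compute and a shell command to move; the robot and the scene stay as the last step left them, time stands still between calls to the robot, and variables do not carry over. Pictures are saved under pics/ and viewed, at most 10 in all, crops included, and the job is handed in when it is done.

```bash
mkdir -p pics
python3 - <<'E'
from workcell import bot
import cv2,numpy as np
o=bot.observe();print({k:np.round(o[k],3).tolist() for k in('clock','position','tool_rot','force','grip_width')},bot.tip_reach)
ims=[]
for c in('top','side'):
    f=bot.grab_frame(c);cv2.imwrite(f'pics/{c}0.png',f['img'][:,:,::-1])
    for q in['jig','stop_face','cam_pivot','cam_pin','push_face','offcut_center','tape_measure','sanding_block','screwdriver','pencil_1','dowel','f_clamp_2']:
        r=bot.spot_point(q,f);print(c,q,[(np.round(d['xyz'],3).tolist(),round(d['conf'],2)) for d in r[:2]])
E
```

```text
{'clock': 0.0, 'position': [0.209, -0.589, 0.303], 'tool_rot': [-3.14, 0.0, 0.341], 'force': [-0.982, 0.667, 1.022], 'grip_width': 0.085} 0.0726
top jig [([0.564, -0.288, 0.002], 0.86)]
top stop_face [([0.694, -0.274, 0.019], 0.68)]
top cam_pivot [([0.552, -0.284, 0.054], 0.71)]
top cam_pin [([0.498, -0.262, 0.076], 0.71)]
top push_face [([0.484, -0.384, 0.068], 0.61)]
top offcut_center [([0.608, -0.322, 0.02], 0.63)]
top tape_measure [([0.62, -0.479, 0.002], 0.68)]
top sanding_block [([0.506, -0.546, -0.003], 0.91), ([0.565, -0.285, 0.001], 0.22)]
top screwdriver [([0.394, -0.507, -0.001], 0.74)]
top pencil_1 [([0.386, -0.068, 0.0], 0.74)]
top dowel [([0.364, -0.031, -0.001], 0.94)]
top f_clamp_2 []
side jig [([0.562, -0.287, -0.0], 0.66)]
side stop_face [([0.692, -0.276, 0.025], 0.65)]
side cam_pivot [([0.549, -0.282, 0.057], 0.82)]
side cam_pin [([0.495, -0.261, 0.076], 0.84)]
side push_face [([0.486, -0.379, 0.068], 0.77), ([0.396, -0.5, -0.002], 0.37)]
side offcut_center [([0.607, -0.322, 0.025], 0.71), ([0.36, -0.03, 0.003], 0.58)]
side tape_measure [([0.618, -0.478, 0.002], 0.55)]
side sanding_block [([0.508, -0.541, -0.003], 0.6)]
side screwdriver [([0.397, -0.501, 0.0], 0.93), ([0.553, -0.281, 0.051], 0.3)]
side pencil_1 [([0.388, -0.067, 0.0], 0.71)]
side dowel [([0.362, -0.027, 0.001], 0.8), ([0.608, -0.318, 0.015], 0.4)]
side f_clamp_2 [([0.494, -0.258, 0.079], 0.7), ([0.506, -0.544, -0.004], 0.61)]
```

View pics/top0.png

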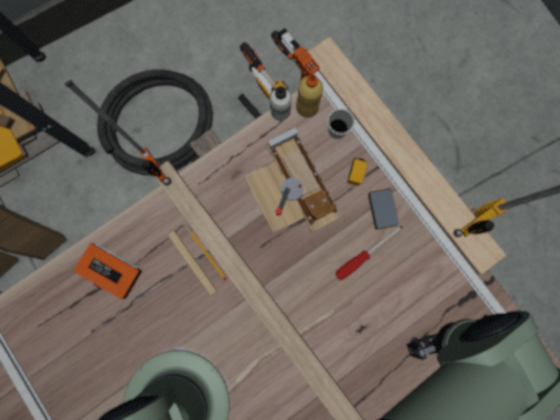

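View pics/side0.png

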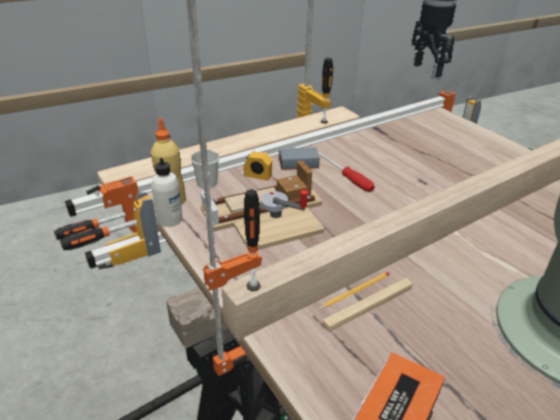

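```bash
cat > h.py <<'E'
import numpy as np
# fit jig pose from averaged points
L=np.array([[0,0],[.118,-.045],[-.01,.012]]);W=np.array([[.563,-.2875],[.693,-.275],[.5505,-.283]])
# offcut & push_face lie on y=-.045: use for direction
d=np.array([.693,-.275])-np.array([.485,-.3815]);print('track dir',np.degrees(np.arctan2(d[1],d[0])))
from scipy.optimize import least_squares
def R(a): return np.array([[np.cos(a),-np.sin(a)],[np.sin(a),np.cos(a)]])
P=np.array([.485,-.3815]);O=np.array([.6075,-.322])
def res(p):
    r=[(R(p[2])@l+p[:2]-w) for l,w in zip(L,W)]
    e=[(R(p[2]).T@(q-p[:2]))[1]+.045 for q in(P,O)]
    return np.r_[np.ravel(r),e]
s=least_squares(res,[.563,-.287,.45]);p=s.x
print(p,np.degrees(p[2]),s.fun.round(4))
Rt=R(p[2]);loc=lambda q:Rt.T@(np.array(q)-p[:2])
wld=lambda l:Rt@np.array(l)+p[:2]
print('push',loc(P),'off',loc(O),'pin',loc([.4965,-.2615]),'piv',wld([-.01,.012]))
v=loc([.4965,-.2615])-[-.01,.012];a=np.degrees(np.arctan2(v[1],v[0]));print('pin ang',a,np.hypot(*v),'cam',np.radians(140-a))
for t in range(140,-20,-20):
    print(t,wld(np.array([-.01,.012])+.065*np.array([np.cos(np.radians(t)),np.sin(np.radians(t))])).round(3))
E
python3 h.py
```

```text
track dir 27.11331941338219
[ 0.56560613 -0.28943277  0.47384627] 27.14939131992434 [ 0.0026 -0.0019 -0.0019 -0.0006  0.0007 -0.0003 -0.0001 -0.0031]
push [-0.11373633 -0.04514169] off [ 0.02241717 -0.04809565] pin [-0.04874594  0.0563891 ] piv [ 0.55123219 -0.28331805]
pin ang 131.11675589664486 0.05892062416935736 cam 0.15504185786191862
140 [ 0.488 -0.269]
120 [ 0.497 -0.248]
100 [ 0.512 -0.232]
80 [ 0.532 -0.221]
60 [ 0.554 -0.218]
40 [ 0.576 -0.223]
20 [ 0.595 -0.236]
0 [ 0.609 -0.254]
```

```bash
cat >> h.py <<'E'
from workcell import bot
import cv2
def ray(f,px,z):
    d=f['R'].T@np.linalg.inv(f['intrinsics'])@np.array([px[0],px[1],1.]);c=-f['R'].T@f['t'];return (c+d*(z-c[2])/d[2]).round(3)
E
python3 - <<'E'
from h import *
f=bot.grab_frame('top');g=bot.grab_frame('side')
for px in[(163,166),(176,166),(208,205),(235,240),(300,325),(278,212)]: print(px,[ray(f,px,z)[:2] for z in(.05,.1,.15)])
def tri(a,b):
    Pm=lambda h:h['intrinsics']@np.c_[h['R'],h['t']]
    X=cv2.triangulatePoints(Pm(f),Pm(g),np.float64(a),np.float64(b)).ravel();return X[:3]/X[3]
print('beam corner right-far',tri((178,165),(225,292)))
print('clamp bar top',tri((70,85),(193,0)))
import numpy as np
r=bot.trace('f_clamp_2',f);print([(d['conf'],d['region'].sum()) for d in r])
E
```

```text
track dir 27.11331941338219
[ 0.56560613 -0.28943277  0.47384627] 27.14939131992434 [ 0.0026 -0.0019 -0.0019 -0.0006  0.0007 -0.0003 -0.0001 -0.0031]
push [-0.11373633 -0.04514169] off [ 0.02241717 -0.04809565] pin [-0.04874594  0.0563891 ] piv [ 0.55123219 -0.28331805]
pin ang 131.11675589664486 0.05892062416935736 cam 0.15504185786191862
140 [ 0.488 -0.269]
120 [ 0.497 -0.248]
100 [ 0.512 -0.232]
80 [ 0.532 -0.221]
60 [ 0.554 -0.218]
40 [ 0.576 -0.223]
20 [ 0.595 -0.236]
0 [ 0.609 -0.254]
(163, 166) [array([0.618, 0.048]), array([0.605, 0.035]), array([0.593, 0.022])]
(176, 166) [array([0.618, 0.013]), array([0.605, 0.002]), array([ 0.593, -0.01 ])]
(208, 205) [array([ 0.512, -0.076]), array([ 0.504, -0.084]), array([ 0.497, -0.091])]
(235, 240) [array([ 0.42 , -0.149]), array([ 0.416, -0.153]), array([ 0.412, -0.158])]
(300, 325) [array([ 0.206, -0.317]), array([ 0.211, -0.315]), array([ 0.217, -0.312])]
(278, 212) [array([ 0.494, -0.26 ]), array([ 0.487, -0.26 ]), array([ 0.48 , -0.261])]
beam corner right-far [0.61887869 0.00730963 0.05251039]
clamp bar top [0.62277528 0.07157053 0.54911292]
[(0.48, np.int64(667))]
```

Run:
```python
from workcell import bot
import cv2
f=bot.grab_frame('top')['img'][80:280,120:400,::-1];g=bot.grab_frame('side')['img'][100:300,180:460,::-1]
cv2.imwrite('pics/crop.png',cv2.resize(cv2.vconcat([f,g]),None,fx=1.5*1,fy=1.5,interpolation=cv2.INTER_CUBIC))
```

```text
(no output)
```

View pics/crop.png

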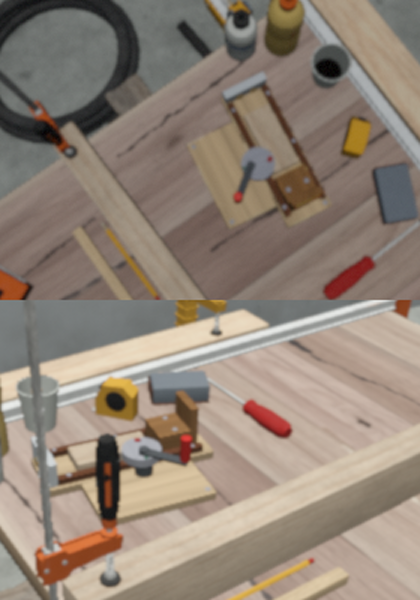

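```bash
python3 -m jog '[[[35,-19,0,0,0,0,0],[35,-19,0,0,0,0,0],[35,-19,0,0,0,0,0],[35,-19,0,0,0,0,0],[35,-19,0,0,0,0,0]]]' && python3 -m jog '[[[35,-19,0,0,0,0,0],[35,-19,0,0,0,0,0],[35,-19,0,0,0,0,0],[35,-19,0,0,0,0,0],[38,-19,0,0,0,0,0]]]' && python3 -m jog '[[[0,0,0,0,0,-0.14,0],[0,0,0,0,0,-0.14,0],[0,0,0,0,0,-0.14,0],[0,0,0,0,0,-0.14,0],[0,0,0,0,0,-0.14,0]]]' && python3 -m jog '[[[0,0,30,0,0,-0.14,0],[0,0,10,0,0,0,0],[0,0,0,0,0,0,0]]]'; python3 -c "
from workcell import bot
print(bot.observe()['qpos'])"
```

```text
clock: 2.05
position: [0.3429, -0.4398, 0.304]
tool_rot: [3.141, -0.0, 0.341]
force: [1.6, -0.1, -0.8]
grip_width: 0.0124
finger_force: 0.0
clock: 2.55
position: [0.4788, -0.2909, 0.3041]
tool_rot: [3.141, -0.0, 0.34]
force: [0.5, -0.1, 0.4]
grip_width: 0.0003
finger_force: 0.0
clock: 3.05
position: [0.4781, -0.292, 0.3039]
tool_rot: [3.142, 0.0, 1.046]
force: [-0.3, -0.7, 0.1]
grip_width: 0.0
finger_force: 0.0
clock: 3.35
position: [0.4775, -0.2919, 0.2627]
tool_rot: [-3.139, -0.0, 1.176]
force: [-0.6, 0.1, 0.2]
grip_width: 0.0
finger_force: 0.0
[ 0.67214003  0.48185882 -0.31361393  1.80329432  0.18477643  0.88783255
 -0.11997413]
```

```bash
cat >> h.py <<'E'
from scipy.spatial.transform import Rotation as Ro
def wspot(qs,name=None):
    o=bot.observe();f=bot.grab_frame('wrist')
    if name: cv2.imwrite('pics/'+name,f['img'][:,:,::-1])
    print(o['clock'],np.round(o['position'],4),np.round(o['tool_rot'],3))
    for q in qs: print(q,[(np.round(d['xyz'],4).tolist(),round(d['conf'],2)) for d in bot.spot_point(q,f)[:2]])
E
python3 -c "
from h import *
wspot(['cam_pin','cam_pivot','push_face','jig','offcut_center'],'w1.png')"|tail -6
```

```text
3.35 [ 0.4775 -0.2919  0.2627] [-3.139 -0.     1.176]
cam_pin [([0.4927, -0.2598, 0.0726], 0.9)]
cam_pivot [([0.5532, -0.2819, 0.056], 0.75)]
push_face [([0.4846, -0.3782, 0.0618], 0.96)]
jig [([0.5662, -0.2873, 0.001], 0.84)]
offcut_center [([0.6067, -0.3173, 0.0258], 0.64)]
```

View pics/w1.png

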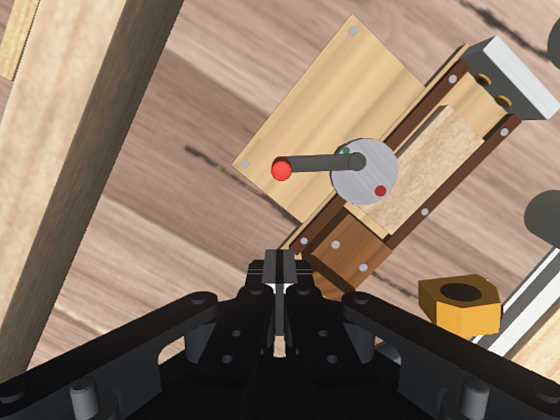

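```bash
python3 -m jog '[[[0,0,30,0,0,-0.135,0],[0,0,40,0,0,-0.135,0],[0,0,40,0,0,0,0],[0,0,16,0,0,0,0],[0,0,0,0,0,0,0]]]' && python3 -m jog '[[[7,3,0,0,0,0,0],[8,3,0,0,0,0,0],[0,0,0,0,0,0,0]]]'; python3 -c "
from h import *
wspot(['cam_pin','cam_pivot'],'w2.png')"|tail -3
```

```text
clock: 4.15
position: [0.4774, -0.2915, 0.1362]
tool_rot: [-3.139, -0.001, 1.45]
force: [-0.0, -0.0, -0.3]
grip_width: -0.0001
finger_force: 0.0
clock: 4.45
position: [0.4871, -0.2766, 0.1392]
tool_rot: [3.14, 0.0, 1.452]
force: [-0.1, 0.2, 0.5]
grip_width: 0.0003
finger_force: 0.0
4.45 [ 0.4871 -0.2766  0.1392] [3.14  0.    1.452]
cam_pin [([0.4963, -0.2593, 0.0713], 0.91), ([0.6058, -0.3194, 0.0247], 0.22)]
cam_pivot [([0.5525, -0.2828, 0.0573], 0.57)]
```

View pics/w2.png

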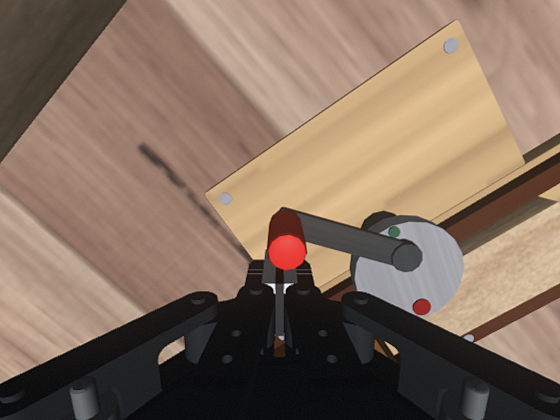

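```bash
python3 -m jog '[[[8.2,0,0,0,0,0.122,0],[8.2,0,0,0,0,0.122,0],[8.2,0,0,0,0,0.122,0],[8.2,0,0,0,0,0.122,0],[8.2,0,0,0,0,0.122,0]]]'; python3 -c "
from h import *
print(bot.observe()['qpos'])
wspot(['cam_pin','cam_pivot'])"|tail -5
```

```text
clock: 5.1
position: [0.5003, -0.2406, 0.1383]
tool_rot: [3.141, 0.0, 0.835]
force: [0.1, -3.5, -0.3]
grip_width: 0.0
finger_force: 1.4
[ 0.44915653  0.64606852 -0.14974106  1.9029762   0.16008792  0.60317856
 -0.53880311]
5.1 [ 0.5003 -0.2406  0.1383] [3.141 0.    0.835]
cam_pin [([0.5165, -0.2276, 0.0719], 0.87)]
cam_pivot [([0.5512, -0.2824, 0.0572], 0.55)]
```

```bash
python3 -m jog '[[[8.2,0,0,0,0,0.122,0],[8.2,0,0,0,0,0.122,0],[8.2,0,0,0,0,0.122,0],[8.2,0,0,0,0,0.122,0],[8.2,0,0,0,0,0.122,0]]]' && python3 -m jog '[[[8.2,0,0,0,0,0.122,0],[8.2,0,0,0,0,0.122,0],[8.2,0,0,0,0,0.122,0],[8.2,0,0,0,0,0.122,0],[0,0,0,0,0,0,0]]]' ; python3 -c "
from h import *
print(bot.observe()['qpos'])
wspot(['cam_pin','cam_pivot'])"|tail -5
```

```text
clock: 5.75
position: [0.5331, -0.2181, 0.1379]
tool_rot: [-3.141, 0.001, 0.229]
force: [-1.7, -2.0, 0.9]
grip_width: 0.0002
finger_force: 1.3
clock: 6.25
position: [0.5663, -0.2162, 0.1377]
tool_rot: [3.141, 0.0, -0.256]
force: [-0.6, 0.1, -0.1]
grip_width: 0.0
finger_force: 0.0
[ 0.1647253   0.71365362  0.150165    1.77612214 -0.15929661  0.66374954
 -1.42242004]
6.25 [ 0.5663 -0.2162  0.1377] [ 3.141  0.    -0.256]
cam_pin [([0.5857, -0.2264, 0.0709], 0.92)]
cam_pivot [([0.5517, -0.2816, 0.0541], 0.7), ([0.5858, -0.2269, 0.0688], 0.66)]
```

```bash
python3 -m jog '[[[8.2,0,0,0,0,0.122,0],[8.2,0.3,0,0,0,0.122,0],[8.2,0.3,0,0,0,0.122,0],[8.2,0.3,0,0,0,0.122,0],[8.2,0.3,0,0,0,0.122,0]]]' && python3 -m jog '[[[6,0.5,0,0,0,0.08,0],[0,0,0,0,0,0,0]]]' ; python3 -c "
from h import *
print(bot.observe()['qpos'])
wspot(['cam_pin','cam_pivot'],'w3.png')"|tail -5
```

```text
clock: 6.9
position: [0.6007, -0.236, 0.1378]
tool_rot: [-3.141, 0.001, -0.868]
force: [-1.0, 3.0, -0.1]
grip_width: -0.0
finger_force: 1.2
clock: 7.1
position: [0.6041, -0.2416, 0.1377]
tool_rot: [3.141, 0.0, -0.946]
force: [-1.3, 0.3, -0.1]
grip_width: 0.0001
finger_force: 0.0
[ 0.07476016  0.79441617  0.33748097  1.65628637 -0.35297421  0.7519304
 -1.93797821]
7.1 [ 0.6041 -0.2416  0.1377] [ 3.141  0.    -0.946]
cam_pin [([0.6141, -0.2594, 0.0689], 0.77)]
cam_pivot [([0.5526, -0.2819, 0.0574], 0.86)]
```

View pics/w3.png

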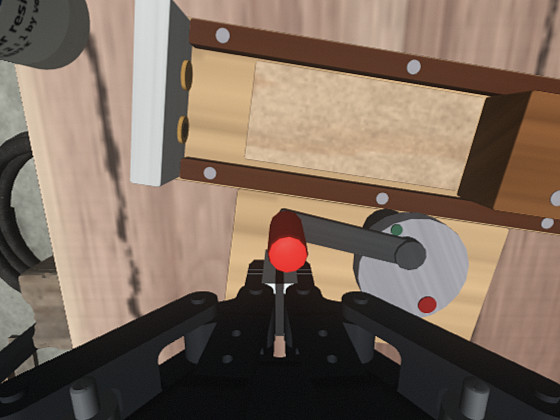

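```bash
for i in 1; do python3 -m jog '[[[4,0.3,0,0,0,0.06,0],[3,0.3,0,0,0,0.04,0]]]'; python3 -m jog '[[[2,0.2,0,0,0,0.03,0],[0,0,0,0,0,0,0]]]'; done; python3 -c "
from h import *
wspot(['cam_pin','cam_pivot'])"|tail -3
```

```text
clock: 7.45
position: [0.6077, -0.247, 0.138]
tool_rot: [-3.141, 0.001, -1.047]
force: [-0.4, 2.2, -0.3]
grip_width: -0.0001
finger_force: 1.0
clock: 7.65
position: [0.6086, -0.2493, 0.1379]
tool_rot: [3.141, -0.0, -1.077]
force: [-0.2, -0.5, 0.5]
grip_width: 0.0003
finger_force: 0.0
7.65 [ 0.6086 -0.2493  0.1379] [ 3.141 -0.    -1.077]
cam_pin [([0.6173, -0.2677, 0.0712], 0.69), ([0.6065, -0.3191, 0.0256], 0.56)]
cam_pivot [([0.5518, -0.2801, 0.0575], 0.7)]
```

```bash
python3 -m jog '[[[2,0.2,0,0,0,0,0]]]'; python3 -m jog '[[[1,0,0,0,0,0,0],[0,0,0,0,0,0,0]]]'
```

```text
clock: 7.9
position: [0.6092, -0.2508, 0.1378]
tool_rot: [3.141, 0.001, -1.076]
force: [-2.5, 1.9, 0.3]
grip_width: 0.0002
finger_force: 1.1
clock: 8.1
position: [0.6095, -0.2513, 0.1378]
tool_rot: [3.141, 0.002, -1.077]
force: [-4.2, 5.4, 4.0]
grip_width: 0.0001
finger_force: 3.6
```

```bash
python3 -m jog '[[[-8,0,0,0,0,0,0],[-8,0,0,0,0,0,0],[0,0,-40,0,0,0,0],[0,0,-45,0,0,0,0],[0,0,-45,0,0,0,0]]]' && python3 -m jog '[[[0,0,0,0,0,-0.141,0],[0,0,0,0,0,-0.141,0],[0,0,0,0,0,-0.141,0],[0,0,0,0,0,-0.141,0],[0,0,0,0,0,-0.141,0]]]' >/dev/null && python3 -m jog '[[[0,0,0,0,0,-0.141,0],[0,0,0,0,0,-0.141,0],[0,0,0,0,0,-0.141,0],[0,0,0,0,0,-0.141,0],[0,0,0,0,0,-0.141,0]]]' && python3 -m jog '[[[0,0,0,0,0,-0.141,0],[-26,9,0,0,0,0,0],[-26,9,0,0,0,0,0],[-26,9,0,0,0,0,0],[-26,9,0,0,0,0,0]]]' >/dev/null && python3 -m jog '[[[-26,9,0,0,0,0,0],[-26,9,0,0,0,0,0],[-26,9,0,0,0,0,0],[-26,9,0,0,0,0,0],[0,0,0,0,0,0,0]]]' ; python3 -c "
from h import *
wspot(['cam_pin','push_face','cam_pivot','offcut_center','jig','stop_face'],'w4.png')"|tail -7
```

```text
clock: 8.6
position: [0.6019, -0.2373, 0.2694]
tool_rot: [3.141, 0.0, -1.077]
force: [-0.4, 0.4, -0.6]
grip_width: -0.0002
finger_force: 0.0
clock: 9.6
position: [0.6022, -0.2373, 0.268]
tool_rot: [3.141, -0.0, 0.339]
force: [-0.1, -0.3, -0.7]
grip_width: 0.0001
finger_force: 0.0
clock: 10.6
position: [0.4471, -0.3993, 0.2681]
tool_rot: [3.141, 0.001, 0.469]
force: [-0.1, -0.1, 0.9]
grip_width: 0.0001
finger_force: 0.0
10.6 [ 0.4471 -0.3993  0.2681] [3.141e+00 1.000e-03 4.690e-01]
cam_pin []
push_face [([0.4834, -0.3798, 0.064], 0.89)]
cam_pivot [([0.5524, -0.2812, 0.0563], 0.73)]
offcut_center []
jig [([0.5624, -0.2875, 0.0002], 0.74)]
stop_face []
```

View pics/w4.png

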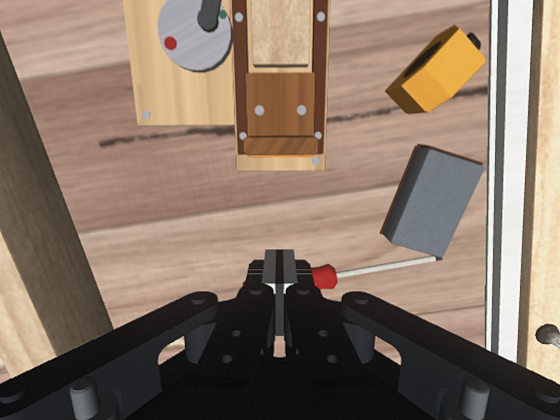

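```bash
python3 -m jog '[[[0,0,45,0,0,0,0],[0,0,45,0,0,0,0],[0,0,35,0,0,0,0],[0,0,16,0,0,0,0],[0,0,0,0,0,0,0]]]' && python3 -m jog '[[[8,0,0,0,0,0,0],[8,0,0,0,0,0,0],[8,0,0,0,0,0,0],[8,0,0,0,0,0,0],[6,0,0,0,0,0,0]]]' && python3 -m jog '[[[6,0,0,0,0,0,0],[6,0,0,0,0,0,0],[6,0,0,0,0,0,0],[0,0,0,0,0,0,0]]]' ; python3 -c "
from h import *
wspot(['push_face','cam_pivot','offcut_center','cam_pin'])
f=bot.grab_frame('top')
for q in ['cam_pin','push_face','offcut_center','stop_face']: print(q,[(np.round(d['xyz'],4).tolist(),round(d['conf'],2)) for d in bot.spot_point(q,f)[:2]])"|tail -9
```

```text
clock: 11.45
position: [0.4498, -0.396, 0.1253]
tool_rot: [-3.139, 0.001, 0.474]
force: [-0.1, 0.4, 0.4]
grip_width: 0.0001
finger_force: 0.0
clock: 11.95
position: [0.4847, -0.3792, 0.1275]
tool_rot: [3.141, -0.0, 0.474]
force: [-5.1, -2.6, 4.2]
grip_width: 0.0002
finger_force: 2.5
clock: 12.35
position: [0.5009, -0.3705, 0.1268]
tool_rot: [-3.142, -0.001, 0.475]
force: [0.2, 0.7, 0.3]
grip_width: -0.0001
finger_force: 0.0
12.35 [ 0.5009 -0.3705  0.1268] [-3.142e+00 -1.000e-03  4.750e-01]
push_face [([0.5101, -0.365, 0.0655], 0.64)]
cam_pivot [([0.5529, -0.2842, 0.0576], 0.73)]
offcut_center []
cam_pin []
cam_pin [([0.6196, -0.2719, 0.0739], 0.79), ([0.621, -0.3057, 0.0173], 0.65)]
push_face [([0.5076, -0.5446, -0.0021], 0.16)]
offcut_center [([0.623, -0.3136, 0.02], 0.85), ([0.5638, -0.2886, -0.0013], 0.21)]
stop_face [([0.6916, -0.2759, 0.0211], 0.88), ([0.6186, -0.4787, 0.0018], 0.71)]
```

```bash
python3 -m jog '[[[5,0,0,0,0,0,0],[5,0,0,0,0,0,0],[3,0,0,0,0,0,0]]]' && python3 -m jog '[[[2,0,0,0,0,0,0]]]' && python3 -m jog '[[[1.5,0,0,0,0,0,0]]]' && python3 -m jog '[[[1,0,0,0,0,0,0]]]'
```

```text
clock: 13.15
position: [0.5119, -0.3651, 0.1269]
tool_rot: [3.141, 0.0, 0.474]
force: [-3.4, -3.0, 1.5]
grip_width: 0.0001
finger_force: 2.0
clock: 13.25
position: [0.5136, -0.3643, 0.1269]
tool_rot: [3.141, 0.0, 0.474]
force: [-3.1, -2.5, 0.9]
grip_width: -0.0002
finger_force: 1.9
clock: 13.35
position: [0.5148, -0.3636, 0.1269]
tool_rot: [3.141, 0.0, 0.474]
force: [-1.3, -3.1, 0.3]
grip_width: -0.0002
finger_force: 1.8
clock: 13.45
position: [0.5156, -0.3632, 0.1269]
tool_rot: [3.141, 0.0, 0.474]
force: [-2.5, -3.5, 0.6]
grip_width: -0.0002
finger_force: 1.7
```

```bash
python3 -m jog '[[[1.5,0,0,0,0,0,0]]]' |grep -E 'pos|^force'&& python3 -m jog '[[[1,0,0,0,0,0,0]]]'|grep -E 'pos|^force' && python3 -m jog '[[[1,0,0,0,0,0,0]]]'|grep -E 'pos|^force'; python3 -c "
from h import *
for c in('top','side'):
  f=bot.grab_frame(c)
  for q in ['cam_pin','offcut_center','stop_face']: print(q,[(np.round(d['xyz'],4).tolist(),round(d['conf'],2)) for d in bot.spot_point(q,f)[:2]])"|tail -6
```

```text
position: [0.5167, -0.3626, 0.1269]
force: [-3.4, -3.6, 0.3]
position: [0.5171, -0.3625, 0.1269]
force: [-10.6, -5.4, 5.5]
position: [0.5172, -0.3625, 0.1269]
force: [-15.2, -7.8, 8.0]
cam_pin []
offcut_center [([0.6401, -0.3059, 0.0208], 0.88)]
stop_face [([0.6911, -0.2764, 0.0226], 0.81)]
cam_pin [([0.6175, -0.2696, 0.0773], 0.75)]
offcut_center [([0.6382, -0.302, 0.022], 0.55)]
stop_face [([0.6916, -0.2773, 0.0225], 0.6)]
```

```bash
python3 -m jog '[[[0,0,0,0,0,0,0],[0,0,0,0,0,0,0],[0,0,0,0,0,0,0]]]' |grep -E 'pos|^force'&& python3 -m jog '[[[-5,0,0,0,0,0,0],[-20,0,0,0,0,0,0],[-25,0,0,0,0,0,0],[0,0,-40,0,0,0,0],[0,0,-45,0,0,0,0]]]' && python3 -m jog '[[[0,0,-45,0,0,0,0],[30,0,-20,0,0,0,0],[35,0,0,0,0,0,0],[35,0,0,0,0,0,0],[0,0,0,0,0,0,0]]]'; python3 -c "
from h import *
wspot(['push_face','cam_pivot','offcut_center','cam_pin','stop_face'],'w5.png')"|tail -6
```

```text
position: [0.5171, -0.3625, 0.1269]
force: [-11.5, -6.2, 6.4]
clock: 14.95
position: [0.4719, -0.3848, 0.2117]
tool_rot: [-3.139, 0.001, 0.472]
force: [0.5, 0.4, -0.5]
grip_width: 0.0003
finger_force: 0.0
clock: 15.45
position: [0.5662, -0.3355, 0.2765]
tool_rot: [-3.141, -0.003, 0.479]
force: [-1.3, 0.3, -0.4]
grip_width: 0.0
finger_force: 0.0
15.45 [ 0.5662 -0.3355  0.2765] [-3.141e+00 -3.000e-03  4.790e-01]
push_face [([0.5236, -0.359, 0.06], 0.98), ([0.6379, -0.2996, 0.0168], 0.34)]
cam_pivot [([0.5507, -0.2824, 0.0578], 0.93)]
offcut_center [([0.6382, -0.3049, 0.0268], 0.58)]
cam_pin [([0.6196, -0.2705, 0.0697], 0.82)]
stop_face [([0.6933, -0.2719, 0.0245], 0.83)]
```

View pics/w5.png

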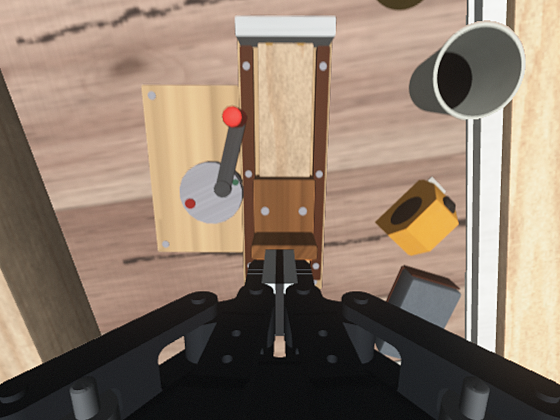

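The wrist picture shows the offcut square against the stop (row 42), with the slide touching it (row 178). The cam's green dot faces the slide (235,182), and the pin is at its far stop (232,117). The bystanders in view look undisturbed, so I'm handing in.

```bash
python3 -c "
from workcell import bot
print(bot.job_done())"
```

```text
the job is handed in; nothing more can be done
None
```

I turned the cam clockwise to its far stop, then pushed the slide forward until the offcut sat square against the end stop, withdrew the arm, and handed the job in at about 15.5 s; no verdict came back.

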